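Index the endoscope-parts drying carousel

TASK

Bring the next part under the air nozzle of the drying carousel: with the fingertips press down the spring plunger in its cup on the turntable, and push the turntable round with it, clockwise seen from above, to the next hole of the fixed ring, one hole only, so that the plunger springs back up and its pin locks there. Then leave it alone: pots and valve stay standing in their nests, nothing is lifted, and the things standing about are not disturbed.

Things in the scene. Friction and masses are not known exactly. Their poses are not given: they have to be found in the camera images.
- plunger_top (a point): Centre of the top of the plunger's head: a steel disc 55 mm across with a flush dark rubber ring, 85 mm from the table's axis, low in an upright aluminium cup fixed on the turntable (60 mm inside, wall 4 mm, rim at z = 85 mm, open above). At rest it lies at z = 79 mm, 6 mm under the rim, and moves straight down. Closed fingertips fit in the cup; pushed sideways against the cup's wall they turn the table.
- pin_tip (a point): Tip of the plunger's upright locking pin (steel, 12 mm thick, round end), 148 mm from the axis, outward of the head on the same radius. It goes up and down with the head. At rest it stands in a hole of the fixed ring, its tip 2 mm above the ring (z = 58 mm).
- plunger (a joint): How far the plunger is pressed down, in m: 0 = up, 0.016 = bottom. Spring: 3.5 N at first, 9 N at 0.012, 11 N at the bottom. From 0.012 the pin is clear below the ring and the table can turn. Let go between holes, the pin rests under the ring (about 0.012); it snaps up to 0 when it reaches a hole and then holds the table.
- turntable (a joint): Turn of the table in rad: 0 at the start, growing clockwise seen from above. The holes lie every 60 degrees, so the next one is at 1.047; the pin has about 2 mm (0.014 rad) of play each way in a hole. Turns with light friction (about 0.2 N m) and stays where it is left.
- table_axis (a point): Centre of the turntable on its top surface (z = 58 mm), a stainless disc 260 mm across; its axis of rotation is vertical. The frame's x axis points from the axis to the plunger and turns with the table. A low steel hub 40 mm across rises 18 mm here.
- next_hole (a point): The hole to turn to: its mouth in the top (z = 56 mm) of the fixed aluminium ring round the turntable (264 to 327 mm across), 148 mm from the axis, 60 degrees clockwise from the plunger's first hole. Six holes, each 16 mm wide along the ring.
- nozzle_tip (a point): Lower end (z about 130 mm) of the fixed air nozzle, over a nest, 120 degrees anticlockwise from the plunger's first hole. Its thin arm comes in from a post outside the ring, up to 185 mm high: keep clear.
- pot0_mid (a point): Loose open stainless pot, 44 mm across, 45 mm tall, standing upright in one of the five nests of the turntable (nests: 6 mm lips 54 mm wide inside, every 60 degrees, 85 mm from the axis). Rides along; not to be lifted. The point is its centre, half-way up (z about 80 mm).
- pot1_mid (a point): Loose open stainless pot, 44 mm across, 45 mm tall, standing upright in one of the five nests of the turntable (nests: 6 mm lips 54 mm wide inside, every 60 degrees, 85 mm from the axis). Rides along; not to be lifted. The point is its centre, half-way up (z about 80 mm).
- pot2_mid (a point): Loose open stainless pot, 44 mm across, 45 mm tall, standing upright in one of the five nests of the turntable (nests: 6 mm lips 54 mm wide inside, every 60 degrees, 85 mm from the axis). Rides along; not to be lifted. The point is its centre, half-way up (z about 80 mm).
- valve_mid (a point): Loose black plastic valve, a spool 36 mm across at the foot and 46 mm tall, standing in another nest of the turntable. Rides along; not to be lifted. The point is its centre, half-way up.
- spray_mid (a point): Bystander: white spray bottle, 80 mm across, 226 mm tall, to the right; the point lies on its axis 90 mm up.
- bowl: Bystander: steel bowl, 130 mm across, 50 mm tall, to the left; origin under its centre.
- brush: Bystander: cleaning brush 200 mm long lying to the left of the carousel; origin under its middle.
- syringe: Bystander: white plastic syringe about 155 mm long lying to the right, nearer the robot than the carousel; origin under the middle of its barrel.
- jar: Bystander: white lidded jar, 64 mm across, 90 mm tall, far left; origin under its centre.
Not all that is in view belongs to the job. Leave any green look-alike of the part that bears valve_mid alone.

How it is judged:
By the outcome, as a careful person would: the job done as asked, in the order asked, and still so for the second after the job is handed in, with the robot touching nothing.
It also fails if it takes over 48 s, if anything falls off the work surface, if the arm or the gripper's body presses on something with over 40 N, if the wrist force passes 120 N, or if a joint passes its speed limit or range.

ROBOT

A 6-joint arm with a two-finger parallel gripper is mounted at the origin on the work surface. World frame = base frame: x ahead of the robot, y to its left, z up, the work surface at z = 0. Lengths are in m, angles in rad, forces in N, time in s.
With the tool pointing down it reaches from about 0.35 to 0.975 m from the base axis. Payload 4.9 kg.
Tool frame: the origin (TCP) lies at the very end of the fingers, on their centre line; the grasp point (between the pads) lies 19 mm behind it; z points along the fingers, y is the line along which they close (so a half turn about z gives the same grasp; the last joint's range is limited). The gripper opens to 85 mm and grips with 20 to 120 N. Pads are 22 mm wide; open, the fingers measure 114 mm over their backs; the gripper's body (76 mm by 85 mm) begins 54 mm behind the grasp point. The pads swing forward as they close: fully open they stand 13 mm farther back than shut.
Start: joints at [1.072, 0.053, 1.613, -0, 1.476, -0.119], TCP at [0.232, 0.58, 0.231] pointing down, gripper open.
Joint ranges: [-3.01, 3.01], [-1.01, 2.22], [0.06, 2.58], [-1.02, 4.17], [0.09, 2.62], [-3.14, 3.14]. Speed limits (rad/s): [2.57, 2.57, 3.14, 3.14, 3.14, 3.14].

INTERFACE

Orientations are given as a rotation vector (axis times angle).
In Python, from station import * gives the robot as it stands.
- The arm moves only by the shell command python3 -m crank 'ROWS' [OPENING] [FORCE]. ROWS is JSON, a list of rows, each an object with "offset": the shift along the tool's x, y, z in m, a list of three; "twist": the turn, a rotation vector about the tool's x, y, z in degrees, a list of three. In form: [{"offset": [x, y, z], "twist": [rx, ry, rz]}, ...]. A call has 1 to 20 rows; each row is the pose to reach, as a shift and turn from the pose commanded when the call began, along the tool's axes at that moment; what a row does not reach only later rows make up. A row lasts 1/8 s, in which the tool goes at most 62.5 mm and 10.7 degrees, less where a joint would pass 70% of its speed; a pose out of reach is approached as far as the arm can. A call with a gripper value outside its range is refused whole. OPENING is the opening, from 0 (shut) to 1 (fully open), set as the call begins (- or left out, the last holds). The fingers move at their own pace and stop on an object; FORCE is the grip in N (left out, the last holds). Time passes only in rows, so rows that repeat a pose let the fingers close. It gives the time, the measured TCP pose, the force, the opening and the grip force at its end, in the units of the state.
- get_obs(): the state, without advancing time (a new reading comes with each control period).
- get_image(name): name is "scene" or "top" or "wrist"; returns the picture (384x512x3 uint8, red, green, blue); there is no depth.
- get_calibration(name): a dict with "intrinsics" (3x3 intrinsics, pixels), "world_from_camera" (4x4, takes a point from camera to world coordinates); the wrist camera has in their place "tool_from_camera" (4x4, takes a point from camera to tool coordinates, whose origin is the TCP and whose axes are the flange's). Camera axes: x right, y up, looking along -z (the intrinsics and any distortion apply to the point x, -y, -z); pixel columns grow to the right and rows downward; lengths in m; the calibration is good to about 2 mm. A picture is of the moment at which its call begins: read the wrist's pose just before it. get_calibration takes no time and is no camera call.
- finish_job(): hands the job in; it is judged then, once.
Trained networks look in the newest picture that a camera, given by its name, has taken for a name from the list of things; names that differ only in an ending like _2 or _b are one class to them, and where a whole thing is asked for, a point or a joint stands for the part that bears it (a point fixed in the world has none). Each returns a list of dicts, best first, with "confidence" (0 to 1); they miss things now and then, are a little off and sometimes report something else, mostly with a low value. They report only what shows in the picture. A call takes as long as a camera call. They do not tell look-alikes from the thing itself.
- cut_out(query, camera): "region" (384x512 bool, what is visible of it) and "rect" ([centre column, centre row, width, height] in pixels, round what is visible of it).
The state is a dict: "t": time; "q": joint angles; "dq": joint speeds; "effort": joint torques, N m; "tool_pos": TCP position; "tool_rot": TCP orientation; "contact_force": force on the tool from outside, world axes, zero at the start; "wrist_torque": the same for the moment, N m; "opening": finger opening in m; "grip_force": force on a finger pad.
Only numpy, scipy, OpenCV 4.12 (cv2) and the standard library are available. Lean on these libraries where they do the work, as an engineer would, in place of code of your own. Each camera call takes 0.05 s, during which the arm holds its last target. There are 200 camera calls.

## Working session

There is one attempt and no reset: what is moved stays moved. The work goes in short steps, Python scripts to look and compute and a shell command to move; the robot and the scene stay as the last step left them, time stands still between calls to the robot, and variables do not carry over. Pictures are saved under pics/ and viewed, at most 10 in all, crops included, and the job is handed in when it is done.

```bash
ls; mkdir -p pics
python3 - <<'E'
from station import *
import cv2,numpy as np
o=get_obs();print(o)
for n in("top","scene"):
    im=get_image(n);cv2.imwrite(f"pics/{n}0.png",cv2.cvtColor(im,cv2.COLOR_RGB2BGR))
    c=get_calibration(n);print(n,c)
    for q in("plunger_top","pin_tip","table_axis","nozzle_tip","valve_mid","pot0_mid"):
        for r in cut_out(q,n)[:4]: print(q,round(r["confidence"],2),np.round(r["rect"],1))
E
```

```text
pics
{'t': 0.0, 'q': array([ 1.07199799e+00,  5.33902424e-02,  1.61432290e+00,  1.31508361e-05,
        1.47597560e+00, -1.18980181e-01]), 'dq': array([-6.27435523e-04, -1.15721651e-03,  1.23859206e-03,  5.49446054e-04,
        1.02117282e-03, -5.39616838e-06]), 'effort': array([-1.52762163e-04, -3.93721139e+01, -3.70157576e+01, -2.68823460e-04,
        7.52030290e-03, -1.92113657e-05]), 'tool_pos': array([0.23140161, 0.57990775, 0.23002505]), 'tool_rot': array([-0.59291623, -3.08447132,  0.0031298 ]), 'contact_force': array([ 0.2094096 , -0.47589211,  0.03557171]), 'wrist_torque': array([ 0.04685554,  0.00886151, -0.01211966]), 'grip_force': 0.0, 'opening': 0.08566954028136779}
top {'intrinsics': array([[473.81795165,   0.        , 251.85021716],
       [  0.        , 473.81795165, 196.13306164],
       [  0.        ,   0.        ,   1.        ]]), 'world_from_camera': array([[ 2.55330742e-03,  9.86830216e-01, -1.61739314e-01,
         2.63801293e-01],
       [-9.99932407e-01,  4.35413716e-03,  1.07806768e-02,
         1.12400838e-04],
       [ 1.13429328e-02,  1.61700855e-01,  9.86
[... 650 characters left out ...]
  ,   1.        ]]), 'world_from_camera': array([[-0.18845122, -0.57028181,  0.79954037,  1.54009956],
       [ 0.98190283, -0.12498559,  0.14228647,  0.18005077],
       [ 0.01878764,  0.811885  ,  0.58351501,  0.85994336],
       [ 0.        ,  0.        ,  0.        ,  1.        ]])}
plunger_top 0.61 [263.5 194.4  14.6   8.1]
pin_tip 0.57 [265.1 193.5  10.1   6.2]
table_axis 0.64 [275.  224.3  97.   79.1]
table_axis 0.61 [371.3 207.3  27.4  31.3]
table_axis 0.59 [276.1 214.9  75.1  53.9]
table_axis 0.42 [251.2 211.2   7.5  13.7]
nozzle_tip 0.59 [277.1 225.2  99.3  77.6]
valve_mid 0.24 [367.6 248.8  22.2  31.6]
pot0_mid 0.73 [263.5 194.2   8.4   5.2]
pot0_mid 0.69 [266.8 220.8  14.6  17.5]
```

Run:
```python
import cv2
a=cv2.imread("pics/top0.png")[120:270,130:330]
cv2.imwrite("pics/topc.png",cv2.resize(a,None,fx=4,fy=4,interpolation=cv2.INTER_CUBIC))
a=cv2.imread("pics/scene0.png")[150:300,180:380]
cv2.imwrite("pics/scenec.png",cv2.resize(a,None,fx=4,fy=4,interpolation=cv2.INTER_CUBIC))
```

```text
(no output)
```

View pics/topc.png

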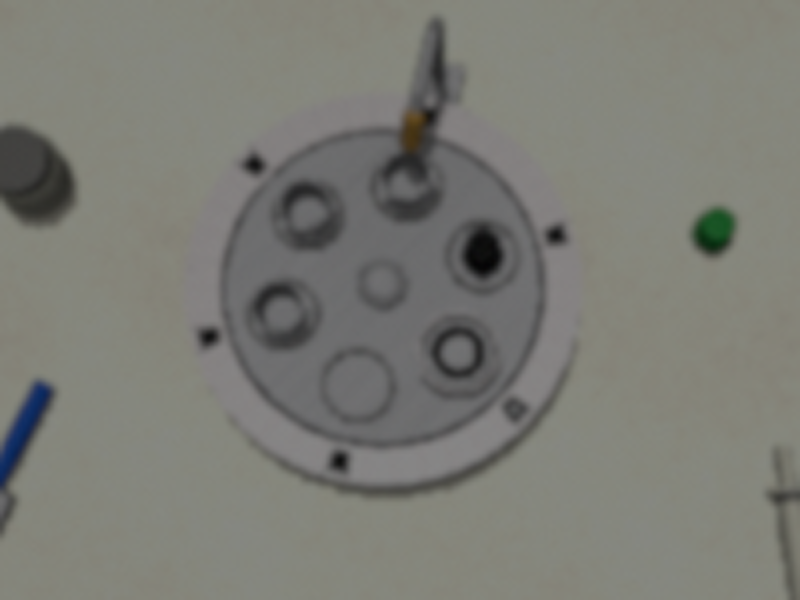

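View pics/scenec.png

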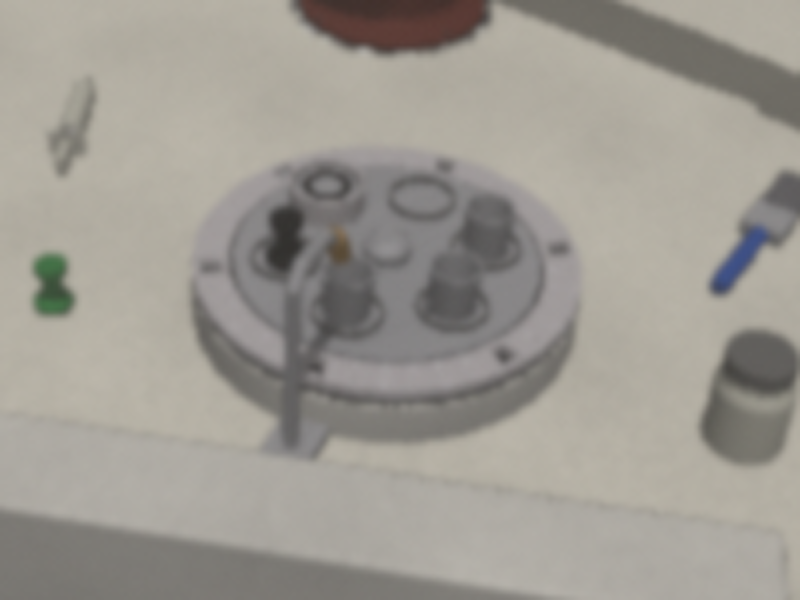

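View pics/top0.png

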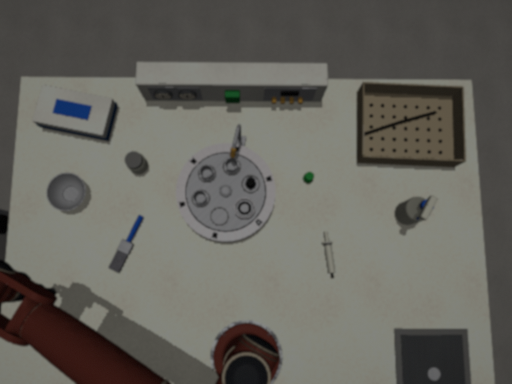

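The scene shows the carousel near top (225,191), with holes around it. The plunger cup is at top (244.5,208) and its pin is in the ring at (259,222). The empty nest is at (219.5,216) and the next hole, clockwise, is at (215,235). The nozzle is over the nest at (232,166). The green look-alike valve at (309,177) stays alone. Things that could be taken for the cup are the pots at (200,198), (207,173) and (232,166), and the empty nest; only the cup at (244.5,208) is aluminium-walled with a dark ring and a pin outward of it.

```bash
cat > h.py <<'E'
import numpy as np
from station import *
from scipy.spatial.transform import Rotation as R
def ray(cal,uv,z,T=None):
    K=cal["intrinsics"];T=cal["world_from_camera"] if T is None else T
    d=np.linalg.inv(K)@[uv[0],uv[1],1.];d=T[:3,:3]@[d[0],-d[1],-d[2]];o=T[:3,3]
    return o+d*(z-o[2])/d[2]
E
python3 - <<'E'
from h import *
from scipy.optimize import least_squares
c=get_calibration("top")
f=lambda u,v:(129.6+u/4,119.6+v/4)
H=[ray(c,f(*p),.056)[:2] for p in [(515,408),(340,461),(208,336),(252,163),(556,235)]]
k=np.array([0,1,2,3,5])
r=lambda p:np.concatenate([h-p[:2]-.148*np.array([np.cos(p[2]-kk*np.pi/3),np.sin(p[2]-kk*np.pi/3)]) for h,kk in zip(H,k)])
s=least_squares(r,[.55,.05,-2.3]);print(s.x,np.round(r(s.x)*1000,1))
x,y,a=s.x
print("hub",ray(c,f(382,284),.076),"cup",ray(c,f(458,352),.079))
for k in(0,.5,1):
  b=a-k*np.pi/3;print(k,x+.085*np.cos(b),y+.085*np.sin(b))
o=get_obs();print(R.from_rotvec(o["tool_rot"]).as_matrix().round(3));print(get_calibration("wrist"))
E
```

```text
[ 0.53244359  0.07063949 -2.32232439] [-0.  -0.5 -0.5 -0.6  0.1  0.5  1.1  1.4 -0.6 -0.9]
hub [0.52968975 0.07033718 0.076     ] cup [0.47390816 0.00845141 0.079     ]
0 0.4744093230849691 0.008534547588579272
0.5 0.4511319667036958 0.045872163945466005
1 0.44964199292301266 0.08984616641792398
[[-0.929  0.371 -0.   ]
 [ 0.371  0.929  0.   ]
 [ 0.     0.    -1.   ]]
{'intrinsics': array([[266.66693724,   0.        , 253.05448418],
       [  0.        , 266.66693724, 191.3438233 ],
       [  0.        ,   0.        ,   1.        ]]), 'tool_from_camera': array([[ 3.42571545e-04,  9.66040104e-01,  2.58391951e-01,
         6.45268976e-02],
       [ 9.99999527e-01, -9.57986668e-05, -9.67623133e-04,
        -1.15164859e-04],
       [-9.10009148e-04,  2.58392161e-01, -9.66039680e-01,
        -1.42420287e-01],
       [ 0.00000000e+00,  0.00000000e+00,  0.00000000e+00,
         1.00000000e+00]])}
```

```bash
python3 -m crank '[{"offset":[-0.2,-0.2,0],"twist":[0,0,-20]},{"offset":[-0.438,-0.440,0],"twist":[0,0,-39]},{"offset":[-0.438,-0.440,0],"twist":[0,0,-39]},{"offset":[-0.438,-0.440,0],"twist":[0,0,-39]},{"offset":[-0.438,-0.440,0],"twist":[0,0,-39]},{"offset":[-0.438,-0.440,0],"twist":[0,0,-39]},{"offset":[-0.438,-0.440,0],"twist":[0,0,-39]},{"offset":[-0.438,-0.440,0],"twist":[0,0,-39]},{"offset":[-0.438,-0.440,0.03],"twist":[0,0,-39]},{"offset":[-0.438,-0.440,0.03],"twist":[0,0,-39]},{"offset":[-0.438,-0.440,0.04],"twist":[0,0,-39]},{"offset":[-0.438,-0.440,0.04],"twist":[0,0,-39]},{"offset":[-0.438,-0.440,0.04],"twist":[0,0,-39]},{"offset":[-0.438,-0.440,0.04],"twist":[0,0,-39]},{"offset":[-0.438,-0.440,0.04],"twist":[0,0,-39]},{"offset":[-0.438,-0.440,0.04],"twist":[0,0,-39]}]' 0 30
python3 - <<'E'
from h import *
import cv2
o=get_obs();T=np.eye(4);T[:3,:3]=R.from_rotvec(o["tool_rot"]).as_matrix();T[:3,3]=o["tool_pos"]
im=get_image("wrist");c=get_calibration("wrist");W=T@c["tool_from_camera"]
print(o["tool_pos"],o["opening"],T[:3,:3].round(3),o["contact_force"])
cv2.imwrite("pics/w1.png",cv2.cvtColor(im,cv2.COLOR_RGB2BGR))
np.save("w1.npy",W)
for p in [(0.474,.0085,.079),(0.474,.0085,.085),(.4315,-.0376,.058)]:
  q=np.linalg.inv(W)@[*p,1];q=c["intrinsics"]@[q[0],-q[1],-q[2]];print(p,q[:2]/q[2])
for n in("plunger_top","pin_tip"):
  for r in cut_out(n,"wrist")[:2]:print(n,r["confidence"],r["rect"])
E
```

```text
t: 2.7
tool_pos: [0.4754, 0.0099, 0.1916]
tool_rot: [-0.472, 3.105, -0.0]
contact_force: [1.4, -0.3, -0.5]
opening: 0.0003
grip_force: 0.0
[0.47541994 0.00987515 0.19163014] 0.00028628053068243943 [[-0.955 -0.297  0.001]
 [-0.297  0.955 -0.   ]
 [-0.001 -0.    -1.   ]] [ 1.40661411 -0.26451812 -0.52122364]
(0.474, 0.0085, 0.079) [252.51378361 186.0087318 ]
(0.474, 0.0085, 0.085) [252.50236535 187.5038383 ]
(0.4315, -0.0376, 0.058) [221.41023202 128.71976281]
plunger_top 0.76 [246.7, 170.1, 60.4, 90.1]
plunger_top 0.52 [256.8, 302.9, 11.3, 19.5]
pin_tip 0.8 [248.6, 166.1, 66.1, 89.1]
```

View pics/w1.png

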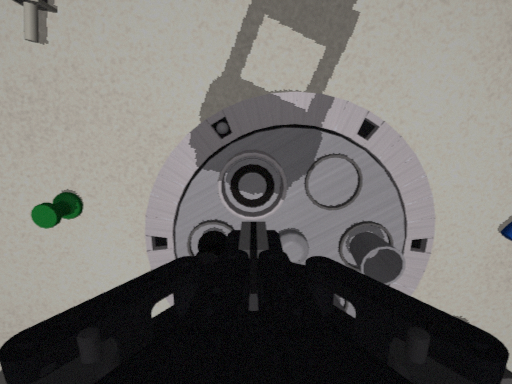

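The wrist view shows the cup with its dark ring at (252,185) and the pin hole at (222,128). Both match my prediction to within 1 px, and the next hole is at (368,128). Descending.

```bash
python3 -m crank '[{"offset":[0.0018,0,0.04],"twist":[0,0,0]},{"offset":[0.0018,0,0.08],"twist":[0,0,0]},{"offset":[0.0018,0,0.10],"twist":[0,0,0]},{"offset":[0.0018,0,0.106],"twist":[0,0,0]},{"offset":[0.0018,0,0.112],"twist":[0,0,0]},{"offset":[0.0018,0,0.117],"twist":[0,0,0]},{"offset":[0.0018,0,0.122],"twist":[0,0,0]},{"offset":[0.0018,0,0.126],"twist":[0,0,0]},{"offset":[0.0018,0,0.126],"twist":[0,0,0]},{"offset":[0.0018,0,0.126],"twist":[0,0,0]}]'
```

```text
t: 4.1
tool_pos: [0.4746, 0.0086, 0.067]
tool_rot: [-0.471, 3.105, -0.002]
contact_force: [-3.6, -0.0, 7.8]
opening: 0.0003
grip_force: 3.9
```

```bash
python3 -m crank '[{"offset":[0,0,0.0025],"twist":[0,0,0]},{"offset":[0,0,0.003],"twist":[0,0,0]},{"offset":[0.0017,0.0033,0.003],"twist":[0,0,0]},{"offset":[0.0034,0.0066,0.003],"twist":[0,0,0]},{"offset":[0.0049,0.01,0.003],"twist":[0,0,0]},{"offset":[0.0063,0.0134,0.003],"twist":[0,0,0]},{"offset":[0.0074,0.017,0.003],"twist":[0,0,0]},{"offset":[0.0085,0.0205,0.003],"twist":[0,0,0]},{"offset":[0.0093,0.0241,0.003],"twist":[0,0,0]},{"offset":[0.0101,0.0277,0.003],"twist":[0,0,0]},{"offset":[0.0101,0.0277,0.003],"twist":[0,0,0]}]'
python3 - <<'E'
from h import *
import cv2
o=get_obs();im=get_image("wrist");print(o["contact_force"],o["tool_pos"])
t=get_image("top")[140:240,170:290]
cv2.imwrite("pics/c2.png",np.hstack([cv2.resize(cv2.cvtColor(t,cv2.COLOR_RGB2BGR),(400,333)),cv2.resize(cv2.cvtColor(im,cv2.COLOR_RGB2BGR)[:,:],(400,333))]))
E
```

```text
t: 5.48
tool_pos: [0.459, 0.032, 0.0655]
tool_rot: [-0.47, 3.099, -0.003]
contact_force: [0.0, -0.5, 8.5]
opening: 0.0002
grip_force: 4.2
[ 0.0273167  -0.49853507  8.49799051] [0.4589683  0.03199748 0.06547617]
```

View pics/c2.png

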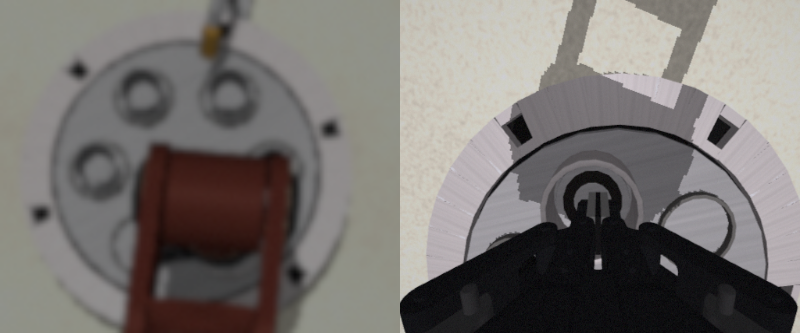

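The first hole at (520,128) is now dark, so the pin has left it, and the cup travels with the fingertips about 20° round. I'll continue to about 52°, ease off the head, then push the cup wall until the pin snaps in.

```bash
python3 -m crank '[{"offset":[0.001,0.0074,0],"twist":[0,0,0]},{"offset":[0.0013,0.0148,0],"twist":[0,0,0]},{"offset":[0.001,0.0222,0],"twist":[0,0,0]},{"offset":[0.0006,0.026,0],"twist":[0,0,0]},{"offset":[0,0.0296,0],"twist":[0,0,0]},{"offset":[-0.0008,0.0332,0],"twist":[0,0,0]},{"offset":[-0.0016,0.0368,0],"twist":[0,0,0]},{"offset":[-0.0026,0.0404,0],"twist":[0,0,0]},{"offset":[-0.0038,0.0439,0],"twist":[0,0,0]},{"offset":[-0.0049,0.0466,0],"twist":[0,0,0]},{"offset":[-0.0049,0.0466,0],"twist":[0,0,0]},{"offset":[-0.0049,0.0466,-0.006],"twist":[0,0,0]},{"offset":[-0.0049,0.0466,-0.009],"twist":[0,0,0]},{"offset":[-0.0049,0.0466,-0.009],"twist":[0,0,0]},{"offset":[-0.0049,0.0466,-0.009],"twist":[0,0,0]}]'
python3 - <<'E'
from h import *
import cv2
o=get_obs();im=get_image("wrist");print(o["contact_force"],o["tool_pos"])
cv2.imwrite("pics/w3.png",cv2.resize(cv2.cvtColor(im,cv2.COLOR_RGB2BGR)[90:290,130:400],None,fx=2.9,fy=2.9,interpolation=cv2.INTER_CUBIC))
E
```

```text
t: 7.45
tool_pos: [0.4461, 0.0783, 0.0707]
tool_rot: [0.471, -3.105, -0.0]
contact_force: [0.0, -0.4, 0.6]
opening: 0.0004
grip_force: 0.0
[ 0.00960354 -0.37795813  0.62936307] [0.44614823 0.07830745 0.07071492]
```

View pics/w3.png

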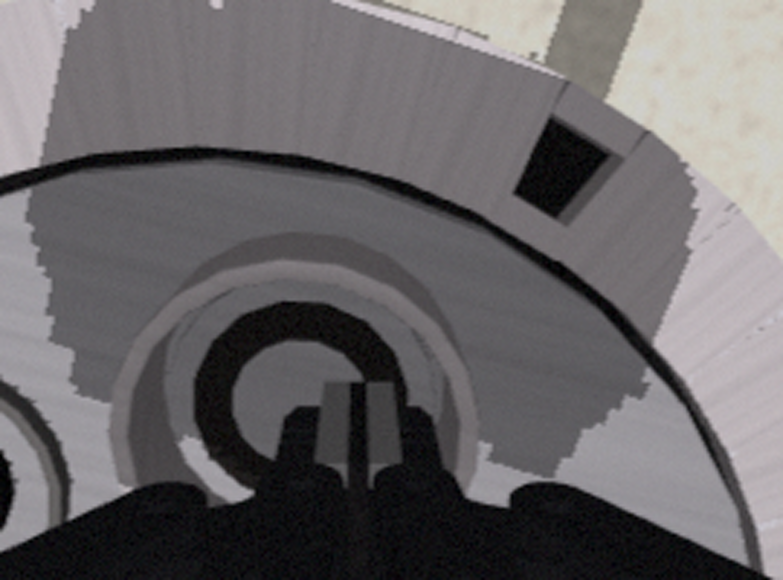

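```bash
python3 -m crank '[{"offset":[-0.0015,0.0034,0],"twist":[0,0,0]},{"offset":[-0.0031,0.0068,0],"twist":[0,0,0]},{"offset":[-0.0042,0.0088,0],"twist":[0,0,0]},{"offset":[-0.0052,0.0107,0],"twist":[0,0,0]},{"offset":[-0.0064,0.0126,0],"twist":[0,0,0]},{"offset":[-0.0075,0.0145,0],"twist":[0,0,0]},{"offset":[-0.0075,0.0145,0],"twist":[0,0,0]}]'
python3 - <<'E'
from h import *
import cv2
o=get_obs();im=get_image("wrist");print(o["contact_force"],o["tool_pos"])
cv2.imwrite("pics/w4.png",cv2.resize(cv2.cvtColor(im,cv2.COLOR_RGB2BGR)[90:290,130:400],None,fx=2.9,fy=2.9,interpolation=cv2.INTER_CUBIC))
E
```

```text
t: 8.38
tool_pos: [0.4502, 0.092, 0.0711]
tool_rot: [-0.472, 3.106, -0.01]
contact_force: [2.2, -9.2, -2.9]
opening: -0.0004
grip_force: 4.1
[ 2.21243964 -9.23741573 -2.8719878 ] [0.45015575 0.09203289 0.07112546]
```

View pics/w4.png

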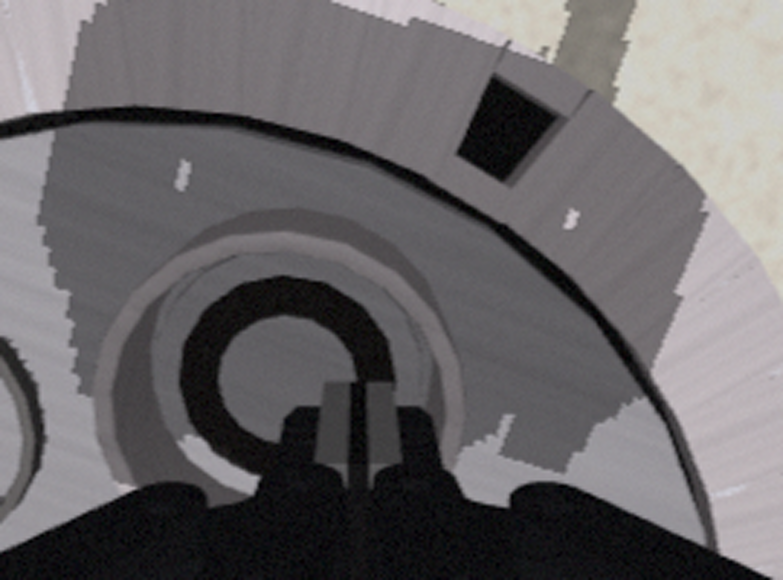

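```bash
python3 -m crank '[{"offset":[-0.0012,0.0018,0],"twist":[0,0,0]},{"offset":[-0.0025,0.0037,0],"twist":[0,0,0]},{"offset":[-0.0034,0.0048,0],"twist":[0,0,0]},{"offset":[-0.0043,0.006,0],"twist":[0,0,0]},{"offset":[-0.0043,0.006,0],"twist":[0,0,0]}]'
```

```text
t: 9.05
tool_pos: [0.4523, 0.0988, 0.0711]
tool_rot: [0.472, -3.106, 0.01]
contact_force: [1.7, -10.3, -1.3]
opening: 0.0002
grip_force: 4.5
```

```bash
python3 -m crank '[{"offset":[-0.0009,0.0012,0],"twist":[0,0,0]},{"offset":[-0.0019,0.0023,0],"twist":[0,0,0]},{"offset":[-0.0019,0.0023,0],"twist":[0,0,0]}]'
python3 - <<'E'
from h import *
import cv2
o=get_obs();im=get_image("wrist");print(o["contact_force"],o["tool_pos"])
cv2.imwrite("pics/w5.png",cv2.resize(cv2.cvtColor(im,cv2.COLOR_RGB2BGR)[90:290,130:400],None,fx=2.9,fy=2.9,interpolation=cv2.INTER_CUBIC))
E
```

```text
t: 9.43
tool_pos: [0.454, 0.104, 0.0723]
tool_rot: [-0.471, 3.104, -0.001]
contact_force: [-0.3, -3.0, 3.6]
opening: -0.0001
grip_force: 3.2
[-0.25853684 -2.95879653  3.6044868 ] [0.45399561 0.10400434 0.07229281]
```

View pics/w5.png

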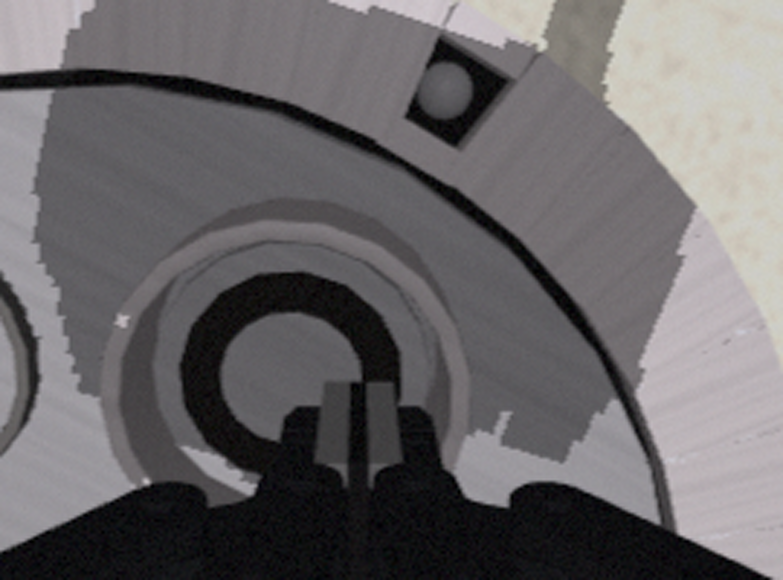

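The pin now stands in the next hole at (443,90), and the head presses up against the fingertips. I'll back off the wall slightly and lift straight out.

```bash
python3 -m crank '[{"offset":[0.0005,-0.002,-0.004],"twist":[0,0,0]},{"offset":[0.001,-0.004,-0.010],"twist":[0,0,0]},{"offset":[0.001,-0.004,-0.03],"twist":[0,0,0]},{"offset":[0.001,-0.004,-0.07],"twist":[0,0,0]},{"offset":[0.001,-0.004,-0.11],"twist":[0,0,0]},{"offset":[0.001,-0.004,-0.14],"twist":[0,0,0]},{"offset":[0.001,-0.004,-0.14],"twist":[0,0,0]},{"offset":[0.001,-0.004,-0.14],"twist":[0,0,0]},{"offset":[0.001,-0.004,-0.14],"twist":[0,0,0]}]'
python3 - <<'E'
from h import *
import cv2
o=get_obs();im=get_image("wrist");print(o["contact_force"],o["tool_pos"])
cv2.imwrite("pics/w6.png",cv2.cvtColor(im,cv2.COLOR_RGB2BGR))
E
```

```text
t: 10.6
tool_pos: [0.452, 0.0999, 0.209]
tool_rot: [0.47, -3.102, -0.0]
contact_force: [0.1, 0.6, -0.1]
opening: -0.0003
grip_force: 0.0
[ 0.14617504  0.56230972 -0.06252985] [0.45201501 0.09993147 0.20904849]
```

View pics/w6.png

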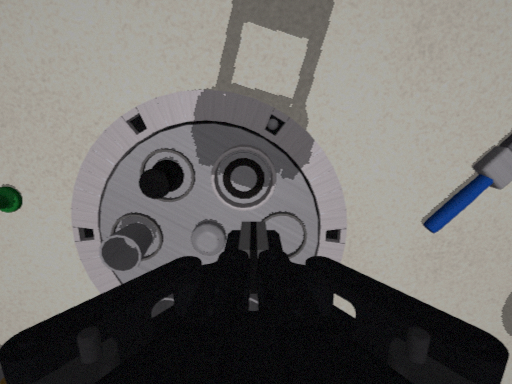

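The pin stands in the next hole (273,125), with the cup at (244,178). The valve and pot in view are upright, and nothing is touching the robot.

```bash
python3 -c "
from station import *
print(finish_job())"
```

```text
the job is handed in; nothing more can be done
None
```

I turned the carousel one hole clockwise; the plunger pin sprang up into the next hole, the arm was lifted clear, and the job was handed in about 11 s into the 48 s limit (my last picture showed the valve and one pot upright; the other two pots were out of view).

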